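Sort three look-alike cartons by their weight

ROBOT

A 6-joint arm with a two-finger parallel gripper is mounted at the origin on the work surface. World frame = base frame: x ahead of the robot, y to its left, z up, the work surface at z = 0. Lengths are in m, angles in rad, forces in N, time in s.
With the tool pointing down it reaches from about 0.3 to 0.775 m from the base axis. Payload 14.6 kg.
Tool frame: the origin (TCP) lies on the centre line of the jaws, within the pads' length; the fingertips stand 14 mm ahead of it and the grasp point (between the pads) lies 5 mm behind it; x points along the fingers, y is the direction in which the jaws open and shut, and the axes are right-handed (so a half turn about x gives the same grasp; the last joint's range is limited). The gripper opens to 94 mm and grips with 3 to 60 N. Pads are 16 mm wide; open, the fingers measure 119 mm over their backs; the gripper's body (75 mm by 177 mm) begins 78 mm behind the grasp point.
Start: joints at [1.255, 0.3, 1.521, -0, 1.321, -0.067], TCP at [0.135, 0.533, 0.219] pointing down, gripper open.
Joint ranges: [-3.03, 3.03], [-0.79, 2.21], [0.23, 2.52], [-1.04, 4.18], [0, 3.07], [-2.55, 2.55]. Speed limits (rad/s): [2.22, 2.22, 2.57, 3.14, 3.14, 3.14].

INTERFACE

Orientations are given as [roll, pitch, yaw] about the fixed x, y, z axes, in that order (R = Rz(yaw) Ry(pitch) Rx(roll)).
In Python, from station import * gives the robot as it stands. The module is installed in compiled form; this text tells all that it offers.
- The arm moves only by the shell command python3 -m handwheel 'ROWS' [FORCE]. ROWS is JSON, a list of rows, each a list of 3 entries, a list of its own where there are three numbers: the shift along the tool's x, y, z in mm, then the turn about the tool's x in rad, then the gripper command: -1 is fully open, 1 is shut, values between are in proportion. In form: [[[dx, dy, dz], spin, gripper], ...]. A call has exactly 5 rows; each row is the pose to reach, as a shift and turn from the pose measured when the call began, along the tool's axes at that moment; what a row does not reach only later rows make up. A row lasts 1/10 s, in which the tool goes at most 50 mm and 8.59 degrees, less where a joint would pass 70% of its speed; a pose out of reach is approached as far as the arm can. A call with a gripper value outside its range is refused whole. The fingers move at their own pace and stop on an object; FORCE is the grip in N (left out, the last holds). Time passes only in rows, so rows that repeat a pose let the fingers close, or fill a call up. It gives the time, the measured TCP pose, the force and the opening at its end, in the units of the state.
- get_obs(): the state, without advancing time (a new reading comes with each control period).
- camera(name): name is "scene" or "side" or "wrist"; returns (picture, depth): 384x512x3 uint8, blue, green, red; 384x512 float32, m along the optical axis (not along the pixel's ray), 0 where there is no reading.
- camera_info(name): a dict with "fx", "fy", "cx", "cy" (pixels), "extrinsics" (4x4, takes a point from camera to world coordinates). Camera axes: x right, y down, z forward; pixel columns grow to the right and rows downward; lengths in m; the calibration is good to about 2 mm. A picture is of the moment at which its call begins: read the wrist's pose just before it. camera_info takes no time and is no camera call; for the wrist camera it gives the pose at the moment of the call.
- hand_in(): hands the job in, once; it reports no verdict.
The state is a dict: "time_s": time; "qpos": joint angles; "joint_vel": joint speeds; "tau": joint torques, N m; "ee_pos": TCP position; "eef_rot": TCP orientation; "force": force on the tool from outside, world axes, zero at the start; "moment": the same for the moment, N m; "grip_width": finger opening in m.
Only numpy, scipy, OpenCV 4.12 (cv2) and the standard library are available. Lean on these libraries where they do the work, as an engineer would, in place of code of your own. Each camera call takes 0.05 s, during which the arm holds its last target. There are 200 camera calls.

TASK

Three look-alike closed cartons stand on the packing bench: one is full of parts, one half full and one empty, and only their weight tells which, so lift them to feel it. Stand the full one upright inside the deep, thick-walled foam shipping box and the empty one upright inside the shallow, thin-walled tray, and leave the half-full one standing where it stood at the start (put it back there if you lifted it). Set the cartons down rather than dropping them, and do not shift or knock over the tape roll or the jar.

Things in the scene. Friction and masses are not known exactly. Their poses are not given: they have to be found in the camera images.
- carton_a: closed brown cardboard carton sealed with tape, 110 mm long (its x) by 56 mm wide (its y) by 80 mm high, one of three that look alike; origin at the centre of its underside, z up. Full it weighs about 0.7 kg, half full about 0.4 kg, empty about 0.14 kg; any of the three may be any of these
- carton_b: closed brown cardboard carton sealed with tape, 110 mm long (its x) by 56 mm wide (its y) by 80 mm high, one of three that look alike; origin at the centre of its underside, z up. Full it weighs about 0.7 kg, half full about 0.4 kg, empty about 0.14 kg; any of the three may be any of these
- carton_c: closed brown cardboard carton sealed with tape, 110 mm long (its x) by 56 mm wide (its y) by 80 mm high, one of three that look alike; origin at the centre of its underside, z up. Full it weighs about 0.7 kg, half full about 0.4 kg, empty about 0.14 kg; any of the three may be any of these
- foam_box: open white foam shipping box, fixed to the bench, outside 200 mm (its x) by 180 mm (its y) by 100 mm high, walls and floor 20 mm thick, so inside 160 by 140 mm with the floor 20 mm above the bench; origin at the centre of its underside
- tray: open shallow plastic tray, fixed to the bench, outside 240 mm (its x) by 180 mm (its y) by 45 mm high, walls and floor 4 mm thick; a rim lip reaches 6 mm farther out; origin at the centre of its underside
- tape_roll: roll of packing tape lying flat between the cartons, 84 mm across and 45 mm high; origin at the centre of its underside
- jar: closed jar, 60 mm across and 85 mm high, upright behind the cartons; origin at the centre of its underside
Mind the look-alikes: they are no part of the job. What is shaped like the carton_a but purple, turquoise or yellow is not meant.

How it is judged:
By the outcome, as a careful person would: the job done as asked, in the order asked, and still so for the second after the job is handed in, with the robot touching nothing.
It also fails if it takes over 67 s, if anything falls off the work surface, if the arm or the gripper's body presses on something with over 40 N, if the wrist force passes 120 N, or if a joint passes its speed limit or range.

## Working session

There is one attempt and no reset: what is moved stays moved. The work goes in short steps, Python scripts to look and compute and a shell command to move; the robot and the scene stay as the last step left them, time stands still between calls to the robot, and variables do not carry over. Pictures are saved under pics/ and viewed, about 8 in all and at most 12, crops included, and the job is handed in when it is done.

```bash
mkdir -p pics; cat > h.py <<'E'
from station import *
import numpy as np, cv2
def pts(d,ci):
    v,u=np.mgrid[0:d.shape[0],0:d.shape[1]]
    P=np.stack([(u-ci["cx"])/ci["fx"]*d,(v-ci["cy"])/ci["fy"]*d,d,np.ones_like(d)],-1)@np.array(ci["extrinsics"]).T
    P=P[...,:3]; P[d<=0]=np.nan; return P
E
python3 - <<'E'
from h import *
o=get_obs(); print({k:np.round(v,3).tolist() for k,v in o.items()})
for n in("scene","side"):
    ci=camera_info(n); im,d=camera(n); np.savez(n+".npz",im=im,P=pts(d,ci)); cv2.imwrite(f"pics/{n}0.png",im); print(n,np.round(ci["extrinsics"],2).tolist())
E
```

```text
{'time_s': 0.0, 'qpos': [1.255, 0.3, 1.522, -0.0, 1.321, -0.067], 'joint_vel': [-0.0, 0.0, 0.0, 0.001, -0.001, 0.0], 'tau': [0.003, -53.18, -35.275, 0.071, 0.024, -0.0], 'ee_pos': [0.135, 0.533, 0.219], 'eef_rot': [-1.632, 1.57, -1.881], 'force': [-0.315, -0.504, 0.171], 'moment': [-0.036, 0.022, 0.003], 'grip_width': 0.094}
scene [[0.83, 0.38, -0.41, 1.05], [0.56, -0.56, 0.61, -0.78], [-0.0, -0.73, -0.68, 0.9], [0.0, 0.0, 0.0, 1.0]]
side [[0.98, -0.13, 0.13, 0.36], [-0.19, -0.76, 0.62, -0.75], [0.02, -0.63, -0.77, 0.98], [0.0, 0.0, 0.0, 1.0]]
```

View pics/scene0.png

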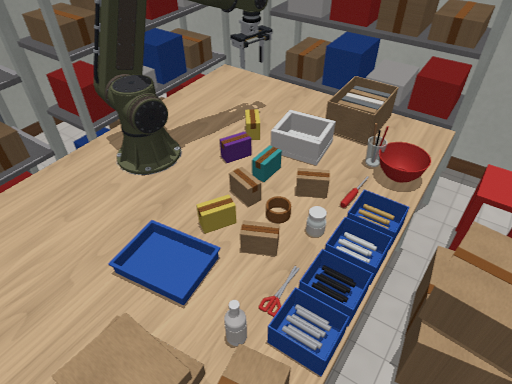

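View pics/side0.png

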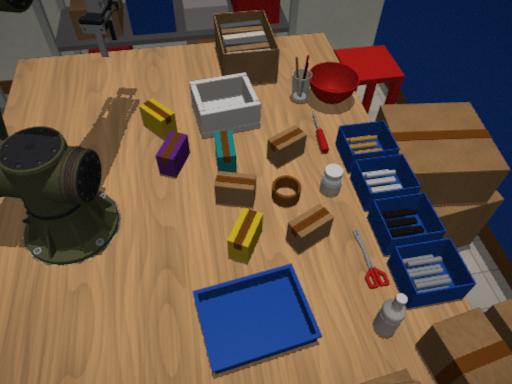

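The brown cartons are at scene pixels (245,185), (312,182), (260,238) and side pixels (235,188), (287,145), (310,228). Purple (235,147), turquoise (267,162) and yellow (217,213), (253,125) in the scene view are the decoys. The foam box is at (303,137), the tray at (165,260), the tape roll at (278,209) and the jar at (316,221).

```bash
python3 - <<'E'
from h import *
D={n:np.load(n+".npz") for n in("scene","side")}
P=np.concatenate([D[n]["P"].reshape(-1,3) for n in D]); 
L=np.concatenate([np.full(384*512,i) for i in(0,1)])
S=D["side"]["P"]
def fit(name,px,zlo,zhi,r):
    for i,n in enumerate(D):
        v=px[i]; c=D[n]["P"][v[1],v[0]]
        Q=P[L==i]; m=(Q[:,2]>zlo)&(Q[:,2]<zhi)&(np.hypot(Q[:,0]-c[0],Q[:,1]-c[1])<r)
        q=Q[m]
        rc=cv2.minAreaRect((q[:,:2]*1000).astype(np.float32))
        print(name,n,len(q),"z",np.round(np.median(q[:,2])*1000,1),"rect",np.round(rc[0],1),np.round(rc[1],1),round(rc[2],1))
fit("c1",[(245,182),(237,182)],.07,.09,.09)
fit("c2",[(312,175),(288,141)],.07,.09,.09)
fit("c3",[(260,232),(310,222)],.07,.09,.09)
fit("turq",[(267,155),(225,145)],.07,.09,.09)
fit("yel",[(217,208),(245,228)],.07,.09,.09)
fit("purp",[(235,145),(174,145)],.07,.09,.09)
fit("foam",[(303,137),(227,105)],.09,.11,.16)
fit("tray",[(165,260),(257,320)],.036,.056,.17)
fit("tape",[(278,201),(287,184)],.037,.055,.07)
fit("jar",[(316,212),(332,173)],.075,.095,.05)
im=cv2.resize(D["side"]["im"][60:280,130:370],None,fx=3,fy=2.7,interpolation=cv2.INTER_CUBIC);cv2.imwrite("pics/crop1.png",cv2.resize(D["side"]["im"][60:270,130:370],None,fx=2.8,fy=2.8,interpolation=cv2.INTER_CUBIC))
E
```

```text
c1 scene 421 z 79.3 rect [447.1 -22.2] [130.7 113.5] 73.3
c1 side 692 z 78.7 rect [447.2 -14. ] [124.6 111.5] 72.0
c2 scene 396 z 79.4 rect [640.6 157.6] [110.5  60.8] 26.6
c2 side 531 z 78.3 rect [640.  159.8] [114.   60.5] 25.6
c3 scene 626 z 79.3 rect [ 629.  -153.3] [111.   61.3] 24.8
c3 side 833 z 79.0 rect [ 628.6 -152.9] [112.1  59.3] 24.3
turq scene 341 z 79.1 rect [448.1 162.5] [113.8  61.3] 86.4
turq side 525 z 78.5 rect [448.7 163.5] [115.1  55.7] 87.6
yel scene 523 z 79.4 rect [ 458.9 -145.8] [111.4  61.6] 58.4
yel side 848 z 79.1 rect [ 458.3 -144. ] [113.3  56.7] 58.7
purp scene 302 z 79.0 rect [290.6 183.9] [112.5  67.9] 61.4
purp side 562 z 78.5 rect [292.4 184.1] [114.4  57.9] 62.8
foam scene 514 z 98.0 rect [478.7 371.9] [201.3 177.4] 7.3
foam side 1074 z 97.2 rect [485.4 424.9] [225.8 273.7] 5.9
tray scene 1207 z 44.0 rect [ 437.2 -320.6] [256.8 276.7] 7.4
tray side 1906 z 44.2 rect [ 439.3 -325.5] [252.7 263.4] 7.3
tape scene 146 z 43.3 rect [585.1  10.8] [ 82.6 116.3] 46.4
tape side 184 z 43.2 rect [605.    0.7] [77.4 82.3] 60.0
jar scene 198 z 84.1 rect [739.1  -1.6] [48.8 54.6] 30.4
jar side 233 z 83.6 rect [738.1   0. ] [54.4 51.3] 74.8
```

View pics/crop1.png

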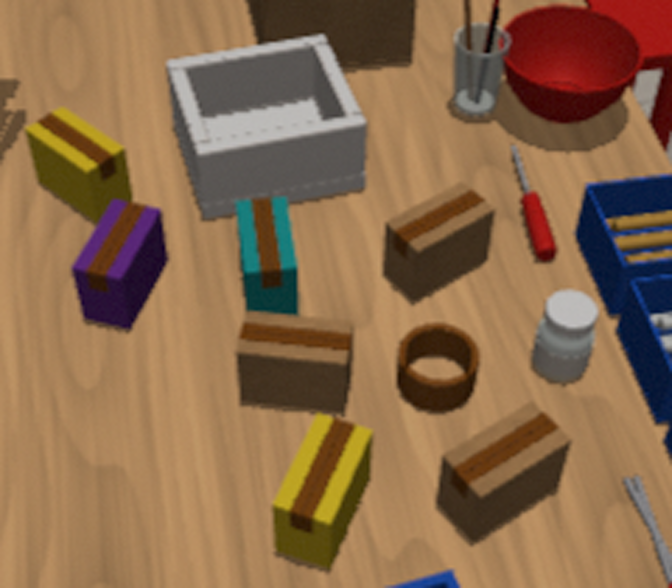

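```bash
cat >> h.py <<'E'
from scipy.spatial.transform import Rotation as Ro
def go(x,y,z,jaw,o=None):
    "target TCP (mm) and jaw axis direction (deg): prints shift in tool axes mm, spin rad, for both half-turn choices"
    o=o or get_obs(); R=Ro.from_euler("xyz",o["eef_rot"]).as_matrix(); p=np.array(o["ee_pos"])*1000
    d=R.T@(np.array([x,y,z])-p); a=np.arctan2(R[1,1],R[0,1])
    dq1=np.arctan2(y,x)-np.arctan2(p[1],p[0]); s0=-(np.radians(jaw)-a)   # spin about tool x (down)
    for s in sorted([(s0+np.pi)%(2*np.pi)-np.pi,(s0)%(2*np.pi)-np.pi],key=abs):
        print("shift",np.round(d,1),"spin",round(s,3),"-> q6 about",round(o["qpos"][5]+s+dq1,2),"or",round(o["qpos"][5]-s-dq1,2))
    return d
E
python3 - <<'E'
from h import *
D={n:np.load(n+".npz") for n in("scene","side")}
o=get_obs();R=Ro.from_euler("xyz",o["eef_rot"]).as_matrix();print(np.round(R,3).tolist())
for n,c in(("scene",(245,182)),("side",(237,182))):
    P=D[n]["P"];im=D[n]["im"].astype(int)
    c0=P[c[1],c[0]];print(c0)
    brown=(im[...,2]>im[...,0]+15)&(im[...,2]-im[...,1]<70)
    m=(P[...,2]>.07)&(P[...,2]<.09)&(np.hypot(P[...,0]-c0[0],P[...,1]-c0[1])<.068)
    rc=cv2.minAreaRect((P[m][:,:2]*1000).astype(np.float32));print("c1",n,np.round(rc[0],1),np.round(rc[1],1),round(rc[2],1))
    m=(im[...,0]>im[...,2]+50)&(np.abs(P[...,2]-.044)<.006)&(P[...,1]<-.18)&(P[...,0]<.62)
    rc=cv2.minAreaRect((P[m][:,:2]*1000).astype(np.float32));print("tray",n,np.round(rc[0],1),np.round(rc[1],1),round(rc[2],1))
    m=(im.min(-1)>110)&(im.max(-1)-im.min(-1)<25)&(np.abs(P[...,2]-.098)<.006)&(np.hypot(P[...,0]-.48,P[...,1]-.37)<.15)
    rc=cv2.minAreaRect((P[m][:,:2]*1000).astype(np.float32));print("foam",n,np.round(rc[0],1),np.round(rc[1],1),round(rc[2],1))
go(628.8,-153,200,24.5+90)
E
```

```text
[[-0.0, 0.246, 0.969], [-0.001, 0.969, -0.246], [-1.0, -0.001, -0.0]]
[ 0.47417946 -0.00628936  0.08057435]
c1 scene [462.4  10.5] [ 58.1 103. ] 74.4
tray scene [ 443.6 -360. ] [254.3 196.7] 7.4
foam scene [479.6 378.2] [198.4 189.6] 7.1
[0.46246805 0.00461019 0.07938376]
c1 side [456.8  15.3] [ 63.  111.3] 72.8
tray side [ 444.3 -360.7] [251.5 192.5] 7.2
foam side [478.5 379.5] [198.3 182.7] 6.5
shift [  19.5 -543.2  647.1] spin -0.676 -> q6 about -2.3 or 2.17
shift [  19.5 -543.2  647.1] spin 2.465 -> q6 about 0.84 or -0.97
```

```bash
H="python3 -m handwheel"
$H '[[[0,-20,45],0,-1],[[0,-40,90],0,-1],[[0,-60,140],0,-1],[[0,-78,180],0,-1],[[0,-80,194],0,-1]]' 30 
$H '[[[0,-20,45],0,-1],[[0,-40,90],0,-1],[[0,-60,140],0,-1],[[0,-78,180],0,-1],[[0,-80,194],0,-1]]' >/dev/null
$H '[[[0,-20,45],0,-1],[[0,-40,90],0,-1],[[0,-60,140],0,-1],[[0,-78,180],0,-1],[[0,-80,194],0,-1]]' >/dev/null
$H '[[[0,0,0],0.15,-1],[[0,0,0],0.3,-1],[[0,0,0],0.45,-1],[[0,0,0],0.6,-1],[[0,0,0],0.7,-1]]' >/dev/null
$H '[[[0,0,0],0.15,-1],[[0,0,0],0.3,-1],[[0,0,0],0.45,-1],[[0,0,0],0.6,-1],[[0,0,0],0.7,-1]]' >/dev/null
$H '[[[0,0,0],0.15,-1],[[0,0,0],0.3,-1],[[0,0,0],0.45,-1],[[0,0,0],0.6,-1],[[0,0,0],0.7,-1]]'
python3 - <<'E'
from h import *
o=get_obs();print(o["time_s"],np.round(o["ee_pos"],3),np.round(o["qpos"],2))
ci=camera_info("wrist");im,d=camera("wrist");cv2.imwrite("pics/w1.png",im);P=pts(d,ci);np.savez("w1.npz",P=P)
m=(np.abs(P[...,2]-.08)<.008)&(np.hypot(P[...,0]-.64,P[...,1]-.159)<.09)
rc=cv2.minAreaRect((P[m][:,:2]*1000).astype(np.float32));print(rc)
go(640,159,150,-64.3)
E
```

```text
time_s: 0.6
ee_pos: [0.3061, 0.4051, 0.2189]
eef_rot: [-1.494, 1.569, -1.746]
force: [-0.1, 0.5, 0.4]
grip_width: 0.0935
time_s: 3.1
ee_pos: [0.6453, 0.1517, 0.2163]
eef_rot: [-0.217, 1.566, -2.59]
force: [0.1, -0.6, 0.1]
grip_width: 0.0938
3.1 [0.645 0.152 0.216] [ 0.18  0.56  1.16 -0.    1.43  0.98]
((642.4611206054688, 163.28794860839844), (110.91143035888672, 56.17528533935547), 26.43429183959961)
shift [66.3 -8.9 -1.5] spin 0.315 -> q6 about 1.31 or 0.66
shift [66.3 -8.9 -1.5] spin -2.827 -> q6 about -1.83 or 3.8
```

```bash
H="python3 -m handwheel"; python3 -c "
from h import *
go(641,161,150,-64)"
$H '[[[10,-9,-1],0.14,-1],[[30,-10,-1],0.28,-1],[[50,-10,-1],0.31,-1],[[66,-10,-1],0.31,-1],[[66,-10,-1],0.31,-1]]' 
python3 -c "
from h import *
go(641,161,50,-64)"
```

```text
shift [66.2 -9.7 -3.6] spin 0.309 -> q6 about 1.31 or 0.66
shift [66.2 -9.7 -3.6] spin -2.832 -> q6 about -1.83 or 3.8
time_s: 3.65
ee_pos: [0.6377, 0.1602, 0.1476]
eef_rot: [-0.099, 1.562, -2.784]
force: [0.4, 0.5, -0.0]
grip_width: 0.0937
shift [97.6  0.8 -4.2] spin 0.002 -> q6 about 1.31 or 1.3
shift [97.6  0.8 -4.2] spin -3.14 -> q6 about -1.83 or 4.45
```

```bash
H="python3 -m handwheel"
$H '[[[25,1,-4],0,-1],[[50,1,-4],0,-1],[[75,1,-4],0,-1],[[97,1,-4],0,-1],[[97,1,-4],0,-1]]' 35
$H '[[[0,0,0],0,1],[[0,0,0],0,1],[[0,0,0],0,1],[[0,0,0],0,1],[[0,0,0],0,1]]' 35
python3 -c "
from h import *
o=get_obs();print(o['ee_pos'],o['eef_rot'],o['force'],o['tau'])"
$H '[[[-10,0,0],0,1],[[-20,0,0],0,1],[[-30,0,0],0,1],[[-40,0,0],0,1],[[-40,0,0],0,1]]' 35
$H '[[[0,0,0],0,1],[[0,0,0],0,1],[[0,0,0],0,1],[[0,0,0],0,1],[[0,0,0],0,1]]' 35
python3 -c "
from h import *
o=get_obs();print(o['ee_pos'],o['eef_rot'],o['force'],o['moment'])"
```

```text
time_s: 4.15
ee_pos: [0.6397, 0.161, 0.0484]
eef_rot: [-0.161, 1.558, -2.845]
force: [-0.4, 0.1, 0.0]
grip_width: 0.094
time_s: 4.65
ee_pos: [0.6399, 0.1611, 0.0489]
eef_rot: [-0.154, 1.559, -2.838]
force: [0.1, -0.6, 0.2]
grip_width: 0.0574
[0.63992922 0.16105995 0.04891752] [-0.153801    1.55862387 -2.83772076] [ 0.11786999 -0.59081429  0.15084677] [ 3.45935149e-02 -7.19311810e+01 -3.20662987e+01  2.91060435e-02
 -2.77017744e-02 -2.54842380e-03]
time_s: 5.15
ee_pos: [0.6411, 0.1614, 0.091]
eef_rot: [-0.122, 1.561, -2.806]
force: [0.4, -0.3, -7.0]
grip_width: 0.0555
time_s: 5.65
ee_pos: [0.641, 0.1613, 0.0907]
eef_rot: [-0.128, 1.561, -2.812]
force: [0.9, -0.3, -7.6]
grip_width: 0.0557
[0.64104625 0.16133155 0.09072031] [-0.12781209  1.56099252 -2.81179026] [ 0.88993862 -0.34071441 -7.58152397] [-0.08909641  0.14007905  0.04154363]
```

```bash
H="python3 -m handwheel"
$H '[[[-30,0,0],0,1],[[-60,0,0],0,1],[[-90,0,0],0,1],[[-110,0,0],0,1],[[-110,0,0],0,1]]' 35
python3 -c "
from h import *
P=np.load('w1.npz')['P']
for n in('scene','side'):
  P=np.load(n+'.npz')['P'];m=(np.abs(P[...,2]-.098)<.005)&(np.hypot(P[...,0]-.479,P[...,1]-.378)<.14);q=P[m]*1000
  u=np.array([np.cos(np.radians(7)),np.sin(np.radians(7))]);w=np.array([-u[1],u[0]]);a=(q[:,:2]-[479,378])@np.c_[u,w];print(n,np.percentile(a,[0,1,5,95,99,100],axis=0).round(1).T.tolist())
o=get_obs();print(o['force'])
go(479,377,195,-83)"
```

```text
time_s: 6.15
ee_pos: [0.6431, 0.1619, 0.2039]
eef_rot: [0.031, 1.566, -2.653]
force: [0.2, 0.2, -7.7]
grip_width: 0.0558
scene [[-101.3, -98.7, -94.3, 95.7, 98.6, 100.1], [-93.4, -91.3, -88.1, 85.8, 90.0, 94.9]]
side [[-101.1, -99.8, -97.0, 93.7, 97.8, 99.0], [-92.3, -88.0, -85.5, 88.2, 92.5, 97.6]]
[ 0.15716172  0.23270358 -7.67534692]
shift [   9.1 -265.5   52.1] spin 0.336 -> q6 about 2.06 or 0.55
shift [   9.1 -265.5   52.1] spin -2.806 -> q6 about -1.08 or 3.69
```

```bash
H="python3 -m handwheel"
$H '[[[3,-30,6],0,1],[[5,-70,14],0.1,1],[[9,-110,22],0.2,1],[[9,-150,30],0.3,1],[[9,-185,37],0.33,1]]' 35
python3 -c "
from h import *
go(478.5,378,195,-83)"
```

```text
time_s: 6.65
ee_pos: [0.5263, 0.3126, 0.1932]
eef_rot: [0.338, 1.564, -2.68]
force: [-0.1, 0.9, -7.9]
grip_width: 0.0558
shift [ -1.7 -70.8  39.3] spin 0.002 -> q6 about 2.06 or 1.79
shift [ -1.7 -70.8  39.3] spin -3.14 -> q6 about -1.08 or 4.93
```

```bash
H="python3 -m handwheel"
$H '[[[-2,-25,12],0,1],[[-2,-50,26],0,1],[[-2,-71,39],0,1],[[-2,-71,39],0,1],[[-2,-71,39],0,1]]' 35
python3 - <<'E'
from h import *
ci=camera_info("wrist");im,d=camera("wrist");P=pts(d,ci)
a=im.copy(); b,_=camera("side"); cv2.imwrite("pics/p1.png",np.hstack([cv2.resize(a,(400,300)),cv2.resize(b[40:220,120:360],(400,300))]))
m=(np.abs(P[...,2]-.098)<.006)&(np.hypot(P[...,0]-.479,P[...,1]-.378)<.15);q=P[m]*1000
print(len(q),cv2.minAreaRect(q[:,:2].astype(np.float32)))
go(478.5,378,75,-83)
E
```

```text
time_s: 7.15
ee_pos: [0.4783, 0.3783, 0.1939]
eef_rot: [0.387, 1.562, -2.63]
force: [1.0, -0.8, -6.9]
grip_width: 0.0561
11811 ((482.62042236328125, 385.8515319824219), (195.1934051513672, 180.5055389404297), 6.366458415985107)
shift [119.4  -0.8  -0.4] spin 0.002 -> q6 about 2.06 or 2.05
shift [119.4  -0.8  -0.4] spin -3.14 -> q6 about -1.08 or 5.19
```

View pics/p1.png

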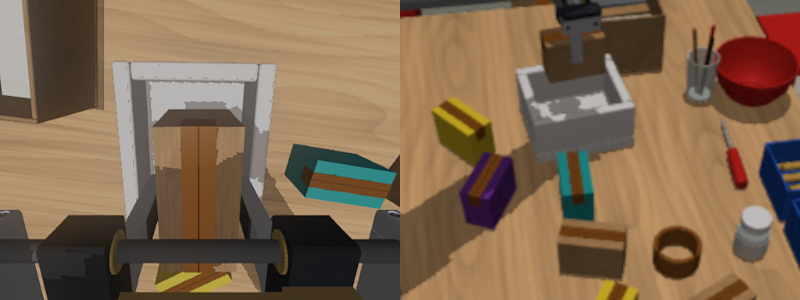

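The wrist view shows the carton (x 153–240 in the left half) over the box opening between its walls (left wall 113–150, right wall 245–275), with clear gaps on both sides. I'll lower it now.

```bash
H="python3 -m handwheel"
$H '[[[20,0,0],0,1],[[40,0,0],0,1],[[60,0,0],0,1],[[80,0,0],0,1],[[98,0,0],0,1]]' 35
$H '[[[5,0,0],0,1],[[10,0,0],0,1],[[15,0,0],0,1],[[18,0,0],0,1],[[18,0,0],0,1]]' 35
$H '[[[1,0,0],0,1],[[2,0,0],0,1],[[3,0,0],0,1],[[4,0,0],0,1],[[5,0,0],0,1]]' 35
```

```text
time_s: 7.75
ee_pos: [0.4787, 0.3762, 0.095]
eef_rot: [0.399, 1.562, -2.62]
force: [0.4, 1.1, -7.6]
grip_width: 0.056
time_s: 8.25
ee_pos: [0.4786, 0.3762, 0.0771]
eef_rot: [0.398, 1.562, -2.621]
force: [-0.7, -0.6, -7.0]
grip_width: 0.0562
time_s: 8.75
ee_pos: [0.4786, 0.3762, 0.072]
eef_rot: [0.4, 1.562, -2.619]
force: [0.8, -0.6, -6.6]
grip_width: 0.056
```

```bash
H="python3 -m handwheel"
$H '[[[1,0,0],0,1],[[2,0,0],0,1],[[3,0,0],0,1],[[3,0,0],0,1],[[3,0,0],0,1]]' 35
$H '[[[0.5,0,0],0,1],[[1,0,0],0,1],[[1,0,0],0,1],[[1,0,0],0,1],[[1,0,0],0,1]]' 35
```

```text
time_s: 9.25
ee_pos: [0.4787, 0.3762, 0.0694]
eef_rot: [0.398, 1.563, -2.621]
force: [-0.8, -1.1, -0.3]
grip_width: 0.0559
time_s: 9.75
ee_pos: [0.479, 0.3762, 0.0692]
eef_rot: [0.409, 1.563, -2.61]
force: [-1.9, -4.3, 5.4]
grip_width: 0.0554
```

```bash
H="python3 -m handwheel"
$H '[[[0,0,0],0,-0.6],[[0,0,0],0,-0.6],[[0,0,0],0,-0.6],[[0,0,0],0,-0.6],[[0,0,0],0,-0.6]]'
$H '[[[-10,0,0],0,-0.6],[[-40,0,0],0,-0.6],[[-80,0,0],0,-0.6],[[-120,0,0],0,-0.6],[[-150,0,0],0,-0.6]]'
python3 - <<'E'
from h import *
go(458,14,215,-106.5)
b,_=camera("side"); cv2.imwrite("pics/p2.png",cv2.resize(b[60:140,170:280],(770,560)))
E
```

```text
time_s: 10.25
ee_pos: [0.479, 0.3763, 0.0691]
eef_rot: [0.401, 1.564, -2.618]
force: [0.3, 0.3, 0.2]
grip_width: 0.0752
time_s: 10.75
ee_pos: [0.4801, 0.3769, 0.2228]
eef_rot: [0.357, 1.567, -2.662]
force: [0.2, -0.2, 0.5]
grip_width: 0.075
shift [  8.6 357.5  66.2] spin 0.41 -> q6 about 1.83 or 2.28
shift [  8.6 357.5  66.2] spin -2.731 -> q6 about -1.31 or 5.42
```

View pics/p2.png

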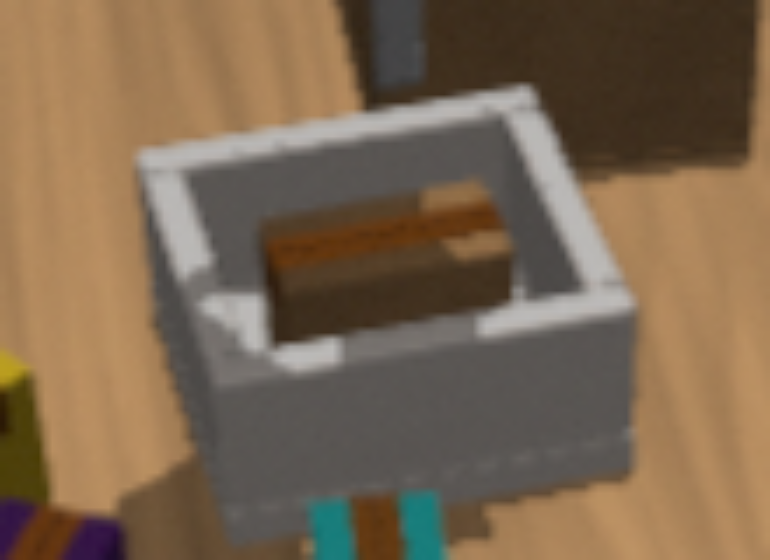

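The carton stands upright inside the foam box (its top at 265–510, 185–340 in the crop). Next is c1.

```bash
H="python3 -m handwheel"
$H '[[[5,30,5],0,-1],[[8,70,13],0,-1],[[8,110,20],0,-1],[[8,150,28],0,-1],[[8,179,33],0,-1]]'
$H '[[[0,40,7],0.13,-1],[[0,80,15],0.26,-1],[[0,120,22],0.39,-1],[[0,150,28],0.41,-1],[[0,178,33],0.41,-1]]'
python3 - <<'E'
from h import *
ci=camera_info("wrist");im,d=camera("wrist");P=pts(d,ci);cv2.imwrite("pics/w2.png",im)
m=(np.abs(P[...,2]-.079)<.008)&(np.hypot(P[...,0]-.458,P[...,1]-.014)<.08)
print(cv2.minAreaRect((P[m][:,:2]*1000).astype(np.float32)))
go(458,14,150,-106.5)
E
```

```text
time_s: 11.3
ee_pos: [0.4699, 0.194, 0.2199]
eef_rot: [-2.572, 1.568, 0.691]
force: [1.1, -0.2, 0.1]
grip_width: 0.0943
time_s: 11.8
ee_pos: [0.4584, 0.0118, 0.2202]
eef_rot: [-2.372, 1.567, 0.48]
force: [-0.4, -0.3, -0.7]
grip_width: 0.0942
((459.2452392578125, 18.081787109375), (56.033321380615234, 111.0462417602539), 72.2041015625)
shift [70.2 -4.3  1.9] spin -0.002 -> q6 about 1.81 or 1.79
shift [70.2 -4.3  1.9] spin 3.139 -> q6 about 4.95 or -1.35
```

View pics/w2.png

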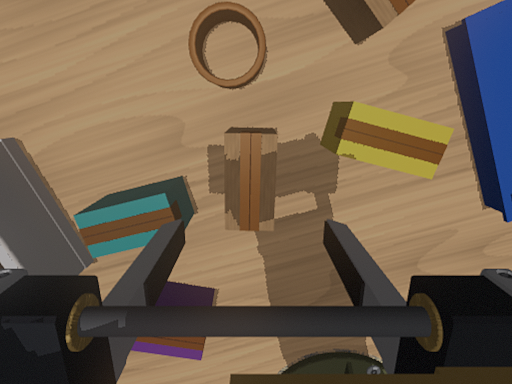

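The wrist view shows the brown carton at (250,180), the turquoise decoy at (130,225) and the yellow one at (395,140), both clear of the fingers.

```bash
H="python3 -m handwheel"
python3 -c "
from h import *
go(458,16,50,-107.5)"
$H '[[[10,-5,1],0.015,-1],[[30,-6,1],0.015,-1],[[60,-6,1],0.015,-1],[[90,-6,1],0.015,-1],[[120,-6,1],0.015,-1]]'
python3 -c "
from h import *
go(458,16,50,-107.5)"
```

```text
shift [170.2  -6.1   2.7] spin 0.015 -> q6 about 1.83 or 1.77
shift [170.2  -6.1   2.7] spin -3.126 -> q6 about -1.31 or 4.91
time_s: 12.35
ee_pos: [0.4592, 0.0165, 0.0988]
eef_rot: [-2.587, 1.568, 0.249]
force: [1.5, -0.0, -0.1]
grip_width: 0.094
shift [48.8  0.9  1.1] spin 0.0 -> q6 about 1.83 or 1.83
shift [48.8  0.9  1.1] spin -3.141 -> q6 about -1.31 or 4.97
```

```bash
H="python3 -m handwheel"
$H '[[[15,1,1],0,-1],[[30,1,1],0,-1],[[45,1,1],0,-1],[[49,1,1],0,-1],[[49,1,1],0,-1]]'
$H '[[[0,0,0],0,1],[[0,0,0],0,1],[[0,0,0],0,1],[[0,0,0],0,1],[[0,0,0],0,1]]' 35
python3 -c "
from h import *
o=get_obs();print(np.round(o['ee_pos'],4),o['force'])"
$H '[[[-10,0,0],0,1],[[-20,0,0],0,1],[[-30,0,0],0,1],[[-40,0,0],0,1],[[-40,0,0],0,1]]' 35
$H '[[[0,0,0],0,1],[[0,0,0],0,1],[[0,0,0],0,1],[[0,0,0],0,1],[[0,0,0],0,1]]' 35
```

```text
time_s: 12.85
ee_pos: [0.4578, 0.0166, 0.0493]
eef_rot: [-2.392, 1.569, 0.445]
force: [0.4, -0.2, 0.0]
grip_width: 0.0941
time_s: 13.35
ee_pos: [0.4579, 0.0165, 0.0495]
eef_rot: [-2.465, 1.568, 0.372]
force: [0.0, -0.3, -0.2]
grip_width: 0.0575
[0.4579 0.0165 0.0495] [ 0.02621212 -0.30416903 -0.1806636 ]
time_s: 13.85
ee_pos: [0.4585, 0.0165, 0.0911]
eef_rot: [-2.685, 1.566, 0.152]
force: [-0.4, -0.1, -4.3]
grip_width: 0.0558
time_s: 14.35
ee_pos: [0.4584, 0.0165, 0.0909]
eef_rot: [-2.662, 1.566, 0.175]
force: [0.9, 0.0, -3.4]
grip_width: 0.0558
```

About 3.9 N, so this is the half-full one (0.4 kg). I'll set it back exactly where it stood.

```bash
H="python3 -m handwheel"
python3 -c "
from h import *
go(457.9,16.5,49.5,-107.5)"
$H '[[[10,0,0],0,1],[[20,0,0],0,1],[[30,0,0],0,1],[[35,0,0],0,1],[[37,0,0],0,1]]' 35
python3 -c "
from h import *
go(457.9,16.5,49.5,-107.5)"
$H '[[[1,0,0],0,1],[[2,0,0],0,1],[[3,0,0],0,1],[[4,0,0],0,1],[[4,0,0],0,1]]' 35
python3 -c "
from h import *
go(457.9,16.5,49.5,-107.5)"
```

```text
shift [41.4  0.2  0.6] spin 0.001 -> q6 about 1.83 or 1.83
shift [41.4  0.2  0.6] spin -3.141 -> q6 about -1.31 or 4.97
time_s: 14.85
ee_pos: [0.4582, 0.0165, 0.053]
eef_rot: [-2.559, 1.568, 0.277]
force: [-0.2, 0.7, -3.9]
grip_width: 0.0555
shift [3.5 0.1 0.3] spin 0.001 -> q6 about 1.83 or 1.83
shift [3.5 0.1 0.3] spin -3.141 -> q6 about -1.31 or 4.97
time_s: 15.35
ee_pos: [0.4586, 0.0165, 0.0499]
eef_rot: [-2.658, 1.567, 0.179]
force: [-2.6, 0.3, 8.6]
grip_width: 0.0559
shift [0.4 0.2 0.6] spin 0.001 -> q6 about 1.83 or 1.83
shift [0.4 0.2 0.6] spin -3.141 -> q6 about -1.31 or 4.97
```

Down. I'll release, rise and go to c3 at (629,-153).

```bash
H="python3 -m handwheel"
$H '[[[0,0,0],0,-1],[[0,0,0],0,-1],[[0,0,0],0,-1],[[0,0,0],0,-1],[[0,0,0],0,-1]]'
$H '[[[-10,0,0],0,-1],[[-40,0,0],0,-1],[[-80,0,0],0,-1],[[-120,0,0],0,-1],[[-150,0,0],0,-1]]'
python3 -c "
from h import *
go(629,-152,200,-65.5)"
```

```text
time_s: 15.85
ee_pos: [0.4586, 0.0165, 0.0499]
eef_rot: [-2.66, 1.567, 0.178]
force: [1.4, 0.2, -0.4]
grip_width: 0.0918
time_s: 16.35
ee_pos: [0.4581, 0.0164, 0.2031]
eef_rot: [-2.744, 1.564, 0.093]
force: [0.1, -0.8, -0.5]
grip_width: 0.0942
shift [   4.2  109.4 -213.5] spin -0.732 -> q6 about 0.83 or 2.84
shift [   4.2  109.4 -213.5] spin 2.409 -> q6 about 3.97 or -0.31
```

```bash
H="python3 -m handwheel"
$H '[[[0,18,-36],-0.12,-1],[[0,38,-74],-0.26,-1],[[0,60,-118],-0.4,-1],[[0,82,-160],-0.54,-1],[[0,103,-200],-0.68,-1]]'
python3 - <<'E'
from h import *
ci=camera_info("wrist");im,d=camera("wrist");P=pts(d,ci);cv2.imwrite("pics/w3.png",im)
m=(np.abs(P[...,2]-.079)<.008)&(np.hypot(P[...,0]-.629,P[...,1]+.152)<.08)
print(cv2.minAreaRect((P[m][:,:2]*1000).astype(np.float32)))
go(629,-152,150,-65.5)
E
```

```text
time_s: 16.85
ee_pos: [0.6191, -0.1434, 0.2048]
eef_rot: [2.828, 1.564, 0.068]
force: [0.1, -0.1, 0.4]
grip_width: 0.0943
((631.3529052734375, -149.16224670410156), (111.09822082519531, 56.034366607666016), 25.130788803100586)
shift [53.3  6.8 -4.9] spin -0.038 -> q6 about 0.85 or 0.93
shift [53.3  6.8 -4.9] spin 3.104 -> q6 about 3.99 or -2.21
```

```bash
H="python3 -m handwheel"
$H '[[[10,5,-4],-0.04,-1],[[25,6,-5],-0.04,-1],[[40,6,-5],-0.04,-1],[[55,6,-5],-0.04,-1],[[55,6,-5],-0.04,-1]]'
python3 -c "
from h import *
go(629.5,-151,50,-65)"
```

```text
time_s: 17.4
ee_pos: [0.6276, -0.1504, 0.1458]
eef_rot: [3.073, 1.568, 0.361]
force: [1.3, -0.5, -0.7]
grip_width: 0.094
shift [95.8  1.3 -1.2] spin -0.007 -> q6 about 0.84 or 0.85
shift [95.8  1.3 -1.2] spin 3.135 -> q6 about 3.98 or -2.29
```

```bash
H="python3 -m handwheel"
$H '[[[25,1,-1],0,-1],[[50,1,-1],0,-1],[[75,1,-1],0,-1],[[96,1,-1],0,-1],[[96,1,-1],0,-1]]'
$H '[[[0,0,0],0,1],[[0,0,0],0,1],[[0,0,0],0,1],[[0,0,0],0,1],[[0,0,0],0,1]]' 30
$H '[[[-10,0,0],0,1],[[-20,0,0],0,1],[[-30,0,0],0,1],[[-40,0,0],0,1],[[-40,0,0],0,1]]' 30
$H '[[[0,0,0],0,1],[[0,0,0],0,1],[[0,0,0],0,1],[[0,0,0],0,1],[[0,0,0],0,1]]' 30
$H '[[[-20,0,0],0,1],[[-40,0,0],0,1],[[-60,0,0],0,1],[[-70,0,0],0,1],[[-70,0,0],0,1]]' 30
python3 -c "
from h import *
go(444,-360,165,-83)"
```

```text
time_s: 17.9
ee_pos: [0.6279, -0.1501, 0.0476]
eef_rot: [-1.48, 1.568, 2.091]
force: [-0.4, 0.1, 0.5]
grip_width: 0.0943
time_s: 18.4
ee_pos: [0.6281, -0.1502, 0.0482]
eef_rot: [-1.767, 1.569, 1.805]
force: [0.6, -0.8, 2.0]
grip_width: 0.0575
time_s: 18.9
ee_pos: [0.6289, -0.1504, 0.0903]
eef_rot: [-3.134, 1.568, 0.438]
force: [0.7, 0.3, -1.3]
grip_width: 0.056
time_s: 19.4
ee_pos: [0.6288, -0.1504, 0.09]
eef_rot: [-2.984, 1.569, 0.588]
force: [0.0, 0.0, -1.7]
grip_width: 0.0558
time_s: 19.9
ee_pos: [0.6291, -0.1506, 0.1612]
eef_rot: [2.847, 1.567, 0.135]
force: [0.1, -0.9, -1.2]
grip_width: 0.0559
shift [ -4.7 113.2 255.5] spin 0.308 -> q6 about 0.71 or 0.99
shift [ -4.7 113.2 255.5] spin -2.834 -> q6 about -2.43 or 4.13
```

About 1.4 N, so this is the empty one, and it goes to the tray.

```bash
H="python3 -m handwheel"
$H '[[[-4,12,27],0,1],[[-4,28,63],0.1,1],[[-4,44,100],0.2,1],[[-4,60,135],0.3,1],[[-4,74,167],0.31,1]]' 30
python3 -c "
from h import *
go(444,-360,165,-83)"
```

```text
time_s: 20.4
ee_pos: [0.5065, -0.2884, 0.1634]
eef_rot: [-2.754, 1.568, 0.503]
force: [0.5, 0.1, -1.5]
grip_width: 0.0556
shift [-1.9 63.9 70.3] spin -0.006 -> q6 about 0.7 or 1.04
shift [-1.9 63.9 70.3] spin 3.135 -> q6 about 3.84 or -2.1
```

```bash
H="python3 -m handwheel"
$H '[[[-2,25,27],0,1],[[-2,50,55],0,1],[[-2,64,70],0,1],[[-2,64,70],0,1],[[-2,64,70],0,1]]' 30
$H '[[[25,0,0],0,1],[[50,0,0],0,1],[[75,0,0],0,1],[[98,0,0],0,1],[[98,0,0],0,1]]' 30
$H '[[[2,0,0],0,1],[[4,0,0],0,1],[[6,0,0],0,1],[[8,0,0],0,1],[[8,0,0],0,1]]' 30
```

```text
time_s: 20.9
ee_pos: [0.4442, -0.3598, 0.1642]
eef_rot: [-2.313, 1.568, 0.944]
force: [0.2, 0.6, -0.8]
grip_width: 0.0561
time_s: 21.4
ee_pos: [0.4439, -0.3574, 0.063]
eef_rot: [-1.325, 1.564, 1.933]
force: [0.5, 0.2, -0.6]
grip_width: 0.0559
time_s: 21.9
ee_pos: [0.4439, -0.3574, 0.0551]
eef_rot: [-1.356, 1.564, 1.902]
force: [-0.1, 1.0, -2.0]
grip_width: 0.056
```

```bash
H="python3 -m handwheel"
$H '[[[1,0,0],0,1],[[2,0,0],0,1],[[2.5,0,0],0,1],[[3,0,0],0,1],[[3,0,0],0,1]]' 30
$H '[[[0.3,0,0],0,1],[[0.6,0,0],0,1],[[1,0,0],0,1],[[1,0,0],0,1],[[1,0,0],0,1]]' 30
```

```text
time_s: 22.4
ee_pos: [0.4439, -0.3575, 0.0526]
eef_rot: [-1.366, 1.565, 1.892]
force: [-2.8, 1.5, 4.4]
grip_width: 0.0561
time_s: 22.9
ee_pos: [0.444, -0.3575, 0.0526]
eef_rot: [-1.402, 1.565, 1.856]
force: [-4.3, 4.5, 13.1]
grip_width: 0.0558
```

Contact is clear. I'll release, retreat and check.

```bash
H="python3 -m handwheel"
$H '[[[0,0,0],0,-0.7],[[0,0,0],0,-0.7],[[0,0,0],0,-0.7],[[0,0,0],0,-0.7],[[0,0,0],0,-0.7]]'
$H '[[[-10,0,0],0,-0.7],[[-40,0,0],0,-0.7],[[-80,0,0],0,-0.7],[[-120,0,0],0,-0.7],[[-170,0,0],0,-0.7]]'
$H '[[[-30,0,30],0,-1],[[-30,0,60],0,-1],[[-30,0,90],0,-1],[[-30,0,90],0,-1],[[-30,0,90],0,-1]]'
python3 - <<'E'
from h import *
cs=[]
for n in("scene","side"):
    ci=camera_info(n);im,d=camera(n);P=pts(d,ci);cs.append(im)
    P0=np.load(n+".npz")["P"]
    for k,c,z,r in(("c1",(458,15),79,68),("tape",(605,1),43.5,50),("jar",(738,0),84,40),("tray carton",(444,-358),83,80),("foam carton",(479,376),99,62)):
        for t,Q in(("old",P0),("new",P)):
            q=Q*1000;m=(abs(q[...,2]-z)<7)&(np.hypot(q[...,0]-c[0],q[...,1]-c[1])<r)
            if m.sum()>20:
                rc=cv2.minAreaRect(q[m][:,:2].astype(np.float32));print(n,k,t,m.sum(),np.round(np.median(q[m][:,2])),np.round(rc[0],1),np.round(rc[1],1),round(rc[2],1))
cv2.imwrite("pics/end.png",np.hstack([cv2.resize(cs[0][80:320,90:410],(400,300)),cv2.resize(cs[1][50:384,130:400],(400,495))[:300*0+495] if 0 else cv2.resize(cs[1][50:384,100:400],(400,300))]))
E
```

```text
time_s: 23.4
ee_pos: [0.444, -0.3575, 0.0524]
eef_rot: [-1.389, 1.565, 1.869]
force: [-0.8, -0.2, 0.7]
grip_width: 0.0797
time_s: 23.9
ee_pos: [0.4437, -0.358, 0.2239]
eef_rot: [-1.285, 1.563, 1.973]
force: [-0.3, -0.2, 0.7]
grip_width: 0.0799
time_s: 24.4
ee_pos: [0.3543, -0.3688, 0.2549]
eef_rot: [-1.358, 1.565, 1.899]
force: [0.5, 0.2, -0.1]
grip_width: 0.0942
scene c1 old 398 79.0 [457.4  12.3] [ 58.6 113.6] 73.4
scene c1 new 399 79.0 [456.4  13.4] [ 59.7 116.9] 73.5
scene tape old 194 43.0 [603.2  -5.1] [82.8 83. ] 56.2
scene tape new 192 43.0 [603.4  -4.3] [81.4 84.8] 13.5
scene jar old 191 84.0 [739.   -1.5] [48.6 54.7] 28.0
scene jar new 193 84.0 [739.2  -2. ] [48.7 53.4] 29.4
scene tray carton new 683 84.0 [ 445.2 -360.1] [114.   58.6] 6.0
scene foam carton new 267 99.0 [479.1 371.9] [112.2  64.6] 6.1
side c1 old 670 79.0 [456.8  15.5] [ 62.6 111.4] 72.3
side c1 new 185 79.0 [490.5   2.9] [59.2 41. ] 73.7
side tape old 244 43.0 [601.7  -4. ] [83.  83.8] 8.0
side tape new 253 43.0 [601.6  -3.8] [82.3 84. ] 47.3
side jar old 227 84.0 [738.1   0. ] [54.4 51.3] 74.8
side jar new 225 83.0 [738.   -1.4] [52.9 51.8] 50.9
side tray carton new 1249 84.0 [ 445.1 -359.1] [111.   58.8] 6.6
side foam carton new 405 98.0 [479.4 373.3] [111.   61.5] 6.3
```

View pics/end.png

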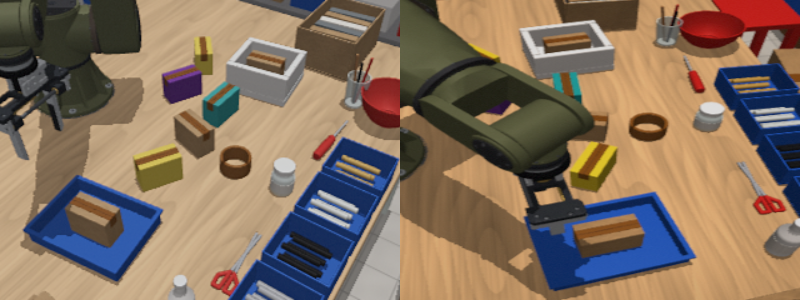

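The full carton is upright in the foam box (265,62 left), the empty one in the tray (95,217), and the half-full one in its original place (193,133). The tape roll (235,162) and jar (283,176) have not moved.

```bash
python3 -c "
from station import *
print(hand_in())"
```

```text
the job is handed in; nothing more can be done
None
```

I lifted the three brown cartons, sorted them by the weight felt at the wrist, and handed the job in at about 24.5 s of the 67 s allowed:

- **Full (about 7.4 N):** it stands in the foam box, with its top at 98–99 mm. It is about 5 mm off the box centre in y.
- **Half full (about 3.9 N):** it was lifted and set back where it stood. The scene view puts it within about 1.5 mm of its start.
- **Empty (about 1.4 N):** it stands in the tray, with its top at 84 mm, centred to within about 1 mm.

In the last pictures the cartons stand upright and the robot is clear of everything. The tape roll and jar measure within 1.5 mm of where they were, which is within measurement noise. I set each carton down slowly; the highest wrist force reading was about 14 N.

**One failed check:** in the last side view the arm hid most of the half-full carton, so that fit is not usable. Its final position rests on the scene view and on the pose at release, which was within 1 mm of the pose where I gripped it.

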